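# Lock the rotor lid onto the centrifuge rotor

### The job

The centrifuge rotor is loaded with tubes and must be sealed before the run. Take the large rotor lid by its grip bar, set it into the rotor under the open cover, feel for the place where its four lugs drop through the gaps in the rotor's rim, and twist it clockwise until it is fully tight against its stop; then let go of it and leave everything else on the bench where it stands.

Things in the scene. Friction and masses are not known exactly. Their poses are not given: they have to be found in the camera images.
- rotor_lid: the rotor lid to be fitted: grey plastic disc 116 mm across, 24 mm thick, about 0.3 kg, with a black grip bar on top and four steel lugs on its side. Origin: centre of its underside, z up. The lowest 4 mm of its edge are chamfered by 4 mm. It starts lying flat on the bench, bar up, at either of two places. Half a turn of it makes no difference
- lid_bar (a point): middle of the rotor lid's grip bar, axes as rotor_lid: 44 mm above the lid's underside. The bar is 96 mm long (lid's x), 16 mm wide (y), 40 mm high (z from 24 to 64 mm), flat-sided
- lid_lug (a point): outer end of one lug, axes as rotor_lid. Four lugs, under the two ends of the bar and at right angles to it (lid's +x, -x, +y, -y): each 20 mm wide (18 degrees), from the disc's edge out to 65.5 mm from the axis, about 8 to 14 mm above the lid's underside, sloping 1 in 10, lower on the clockwise side
- centrifuge: bench-top centrifuge, fixed: white housing 380 x 330 mm, deck 205 mm above the bench with a round opening 232 mm across. Origin: at bench height on the rotor's vertical axis; z up, x points to its back, so the control panel is at x = -215 mm, the back at x = 170 mm, the sides at y = -165 and 165 mm
- cover_edge (a point): middle of the free edge of the centrifuge's open cover (310 x 310 mm, 34 mm thick), axes as centrifuge. From its hinge (x = 158, z = 217 mm in the centrifuge's frame) the cover rises at 58 degrees to the horizontal and overhangs the rotor as far as its axis, so a tool must come to the rotor leaning to the front, some 25 to 40 degrees off vertical
- rotor_mouth (a point): on the rotor's axis, at the top of its collar (164 mm across), 212 mm above the bench; axes as centrifuge. Four dark ledges flush with the collar's top leave a hole 120 mm across with four gaps for the lugs, 28 degrees wide and 136 mm from gap to opposite gap. While the lugs ride on the ledges the lid's origin is 8 mm below this point. The rotor is braked and does not turn
- rotor_seat (a point): on the rotor's axis, 20.5 mm below the mouth: where the lid's origin comes to lie when it has dropped in through the gaps, by its own weight, onto a sprung rubber seal. The rotor's angle is not reported: its gaps' middles lie 7 to 33 degrees counter-clockwise (from above) of this frame's +x, +y, -x, -y. Lugs within 4 degrees of them drop: slide the lid round gently to feel it
- rotor_tight (a point): on the rotor's axis, 24 mm below the mouth: where the lid's origin lies when it is tight. Turned clockwise (from above) from where it dropped in, the lugs meet the ramps under the ledges after some 13 degrees and pull the lid down 3.5 mm against the seal (5 to 10 N) up to a solid stop at about 45 degrees. This takes up to about 1 N m; the ramps then hold by friction
- spare_lid: a smaller rotor lid that does not fit, to be left alone: 88 mm across, 54 mm high with its bar (70 mm long), two lugs. Origin: centre of its underside. It lies at the other of the two places
- tube_rack: white rack with capped sample tubes, 100 x 220 mm, 104 mm high, to be left alone. Origin: centre of its underside
- pot_a: specimen pot with a white screw cap, 64 mm across, 66 mm high, to be left alone. Origin: centre of its underside
- pot_b: a second such pot, 64 mm across, 66 mm high, to be left alone. Origin: centre of its underside
- timer: white bench timer, 62 x 62 x 18 mm, to be left alone. Origin: centre of its underside
- marker: marker pen, 125 mm long (x), 14 mm thick, lying, to be left alone. Origin: centre of its underside
- disinfectant: white bottle, 72 mm across, 170 mm high, to be left alone. Origin: centre of its underside
Not all that is in view belongs to the job. Leave any blue look-alike of the rotor_lid alone.

How it is judged:
On the way:
1. the lid's lugs have dropped through the gaps of the rotor's rim (horizontal distance between rotor_lid and rotor_mouth below 0.006 m and z of rotor_lid in the frame of rotor_mouth below -0.0175 m), for 0.1 s.
At the end, for the whole second after the job is handed in: the rotor lid lies level (within 1.7 degrees) and still in the rotor, centred within 5 mm, twisted in so far that its ramps hold it pulled down on the seal: its origin at least 22.8 mm below the rotor's mouth (24 mm at the stop), with the robot clear of it (horizontal distance between rotor_lid and rotor_mouth below 0.005 m and z of rotor_lid in the frame of rotor_mouth below -0.0228 m and angle between rotor_lid's own z axis and vertical below 0.03 rad and linear speed of rotor_lid below 0.01 m/s); the robot touches nothing.
It fails at once if another thing on the bench is moved by more than 40 mm (distance of any of spare_lid, tube_rack, pot_a, pot_b, timer, marker, disinfectant from where it was at the start of the episode above 0.04 m).
It also fails if it takes over 54 s, if anything falls off the work surface, if the arm or the gripper's body presses on something with over 40 N, if the wrist force passes 120 N, or if a joint passes its speed limit or range.

### The arm

A 6-joint arm with a two-finger parallel gripper is mounted at the origin on the work surface. World frame = base frame: x ahead of the robot, y to its left, z up, the work surface at z = 0. Lengths are in m, angles in rad, forces in N, time in s.
With the tool pointing down it reaches from about 0.325 to 0.85 m from the base axis. Payload 15.5 kg.
Tool frame: the origin (TCP) lies at the very end of the fingers, on their centre line; the grasp point (between the pads) lies env.grip_depth behind it (env.grip_depth is the distance from the TCP to the grasp point, in m); z points along the fingers, y is the line along which they close (so a half turn about z gives the same grasp; the last joint's range is limited). The gripper opens to 91 mm and grips with 3 to 60 N. Pads are 32 mm wide; open, the fingers measure 118 mm over their backs; the gripper's body (76 mm by 178 mm) begins 60 mm behind the grasp point.
Start: joints at [1.097, 0.494, 1.345, -0, 1.302, -0.096], TCP at [0.231, 0.581, 0.182] pointing down, gripper open.
Joint ranges: [-2.91, 2.91], [-0.82, 2.16], [0.22, 2.67], [-1.22, 4.37], [0.12, 2.79], [-3.08, 3.08]. Speed limits (rad/s): [1.89, 1.89, 2.57, 3.01, 3.01, 3.01].

### API

Orientations are given as a unit quaternion [w, x, y, z].
In Python, from rig import env gives the robot as it stands.
- The arm moves only by the tool arm_command, never from a script. Its argument "increments" is a list of rows, each a list of 2 entries, a list of its own where there are three numbers: the shift along the tool's x, y, z in cm, then the turn about the tool's z in degrees. A call has 1 to 20 rows; each row is the pose to reach, as a shift and turn from the pose commanded when the call began, along the tool's axes at that moment; what a row does not reach only later rows make up. A row lasts 1/12 s, in which the tool goes at most 41.7 mm and 7.16 degrees, less where a joint would pass 70% of its speed; a pose out of reach is approached as far as the arm can. A call with a gripper value outside its range is refused whole. "grip" is the opening, from 0 (shut) to 1 (fully open), set as the call begins (left out, the last holds). The fingers move at their own pace and stop on an object; "force" is the grip in N (left out, the last holds). Time passes only in rows, so rows that repeat a pose let the fingers close. It gives the time, the measured TCP pose, the force, the opening and the grip force at its end, in the units of the state.
- env.get_state(): the state, without advancing time (a new reading comes with each control period).
- env.grab_frame(name): name is "scene" or "side" or "wrist"; returns the picture (384x512x3 uint8, red, green, blue); there is no depth.
- env.calibration(name): a dict with "fx", "fy", "cx", "cy" (pixels), "distortion" ([k1, k2, p1, p2, k3] as OpenCV has them; the pictures are not rectified), "T" (4x4, takes a point from camera to world coordinates). Camera axes: x right, y up, looking along -z (the intrinsics and any distortion apply to the point x, -y, -z); pixel columns grow to the right and rows downward; lengths in m; the calibration is good to about 2 mm. A picture is of the moment at which its call begins: read the wrist's pose just before it. calibration takes no time and is no camera call; for the wrist camera it gives the pose at the moment of the call.
- env.sign_off(): hands the job in; it is judged then, once.
The state is a dict: "time_s": time; "qpos": joint angles; "joint_velocities": joint speeds; "joint_torque": joint torques, N m; "position": TCP position; "ee_rot": TCP orientation; "force": force on the tool from outside, world axes, zero at the start; "wrist_torque": the same for the moment, N m; "finger_gap": finger opening in m; "finger_force": force on a finger pad.
Only numpy, scipy, OpenCV 4.12 (cv2) and the standard library are available. Lean on these libraries where they do the work, as an engineer would, in place of code of your own. Each camera call takes 0.05 s, during which the arm holds its last target. There are 200 camera calls.

## Working session

There is one attempt and no reset: what is moved stays moved. The work goes in short steps, Python scripts to look and compute and a tool call to move; the robot and the scene stay as the last step left them, time stands still between calls to the robot, and variables do not carry over. Pictures are saved under pics/ and viewed, at most 10 in all, crops included, and the job is handed in when it is done.

Besides the shell and the picture viewer there is one more tool, called after "Emit:" as a command line: name --argument value ..., lists and objects as JSON in quotes. arm_command: Moves the arm, as the interface text tells. Its arguments: {"type":"object","properties":{"increments":{"type":"array","items":{"type":"array"}},"grip":{"type":"number"},"force":{"type":"number"}},"required":["increments"]}

```bash
ls; mkdir -p pics
cat > h.py <<'E'
import numpy as np, cv2
from rig import env
def snap(n,f):
    c=env.calibration(n); im=env.grab_frame(n); cv2.imwrite('pics/'+f,im[:,:,::-1]); return im,c
def K(c): return np.array([[c['fx'],0,c['cx']],[0,c['fy'],c['cy']],[0,0,1.]])
def ray(c,uv):
    p=cv2.undistortPoints(np.array(uv,float).reshape(-1,1,2),K(c),np.array(c['distortion'],float)).reshape(-1,2)
    d=np.c_[p[:,0],-p[:,1],-np.ones(len(p))]; T=np.array(c['T'])
    return T[:3,3],d@T[:3,:3].T
def onz(c,uv,z):
    o,d=ray(c,uv); return o+d*((z-o[2])/d[:,2])[:,None]
def proj(c,P):
    T=np.array(c['T']); q=(np.atleast_2d(P)-T[:3,3])@T[:3,:3]
    q=q*[1,-1,-1]
    return cv2.projectPoints(q,np.zeros(3),np.zeros(3),K(c),np.array(c['distortion'],float))[0].reshape(-1,2)
def R(q):
    from scipy.spatial.transform import Rotation as r
    return r.from_quat([q[1],q[2],q[3],q[0]]).as_matrix()
E
python3 - <<'E'
from h import *
a,c=snap('scene','s0.png'); b,d=snap('side','d0.png')
cv2.imwrite('pics/both.png',np.hstack([cv2.resize(x,(400,300))[:,:,::-1] for x in(a,b)]))
s=env.get_state();print(s);print(env.grip_depth)
for k in(c,d):print(np.round(k['T'],3).tolist(),k['fx'],k['distortion'])
E
```

```text
pics
{'time_s': 0.1, 'qpos': array([ 1.09748851e+00,  4.94149049e-01,  1.34602982e+00,  1.28254087e-05,
        1.30251671e+00, -9.55326045e-02]), 'joint_velocities': array([-2.04141522e-06,  1.29482614e-03, -2.53650579e-03, -4.06102618e-04,
       -3.26352716e-04, -2.16464401e-03]), 'joint_torque': array([ 2.27721161e-03, -8.80237913e+01, -3.82546628e+01,  7.06816488e-02,
        4.81151242e-02, -1.36971526e-04]), 'position': array([0.23037905, 0.58060122, 0.18179384]), 'ee_rot': array([-1.60674250e-04,  1.87768045e-01,  9.82213244e-01, -5.27570141e-04]), 'force': array([ 0.51216473, -0.03632933, -0.67852694]), 'wrist_torque': array([0.01617926, 0.00210056, 0.03281355]), 'finger_force': 0.0, 'finger_gap': 0.09088562043969653}
0.0188
[[0.473, -0.81, 0.346, 0.912], [0.881, 0.435, -0.184, -0.052], [-0.002, 0.392, 0.92, 1.372], [0.0, 0.0, 0.0, 1.0]] 349.3589713537149 [-0.00130532  0.          0.          0.          0.        ]
[[0.093, -0.802, 0.59, 1.141], [0.996, 0.071, -0.061, 0.088], [0.007, 0.593, 0.805, 1.163], [0.0, 0.0, 0.0, 1.0]] 380.55960162201814 [-0.07962432  0.          0.          0.          0.        ]
```

View pics/s0.png

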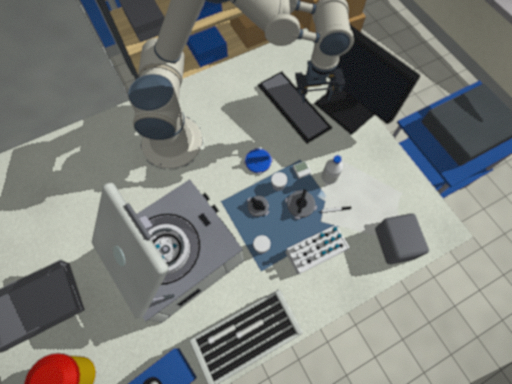

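View pics/d0.png

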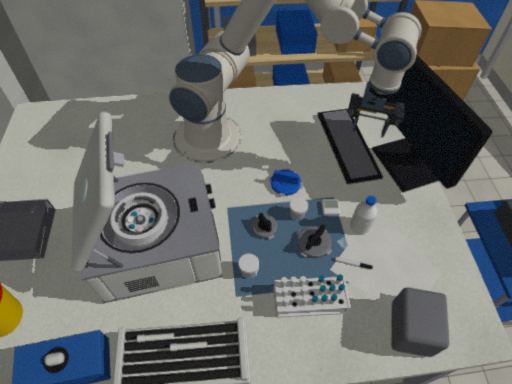

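Candidates for the lid are the large grey disc at scene (300,204) / side (315,241), the smaller grey one at scene (258,206) / side (264,226), and the blue look-alike at scene (258,160) / side (286,181). By the description it is the larger grey one. I'll check this in a close crop, together with the rotor.

Run:
```python
from h import *
a=cv2.imread('pics/s0.png');b=cv2.imread('pics/d0.png')
def cr(im,x,y,w,h): return cv2.resize(im[y:y+h,x:x+w],(400,300),interpolation=cv2.INTER_CUBIC)
m=np.vstack([np.hstack([cr(b,240,195,100,75),cr(b,85,165,140,105)]),np.hstack([cr(a,240,170,100,75),cr(a,100,180,140,105)])])
cv2.imwrite('pics/crop.png',m)
c=env.calibration('scene');d=env.calibration('side')
for k,u in((c,(300,204)),(c,(258,206)),(c,(258,160)),(d,(315,241)),(d,(264,226)),(d,(286,181))):print(u,onz(k,[u],.03).round(3))
print(onz(c,[(172,248)],.21).round(3),onz(d,[(141,218)],.21).round(3))
```

```text
(300, 204) [[0.544 0.347 0.03 ]]
(258, 206) [[0.47 0.19 0.03]]
(258, 160) [[0.283 0.291 0.03 ]]
(315, 241) [[0.55  0.356 0.03 ]]
(264, 226) [[0.476 0.192 0.03 ]]
(286, 181) [[0.289 0.295 0.03 ]]
[[ 0.525 -0.17   0.21 ]] [[ 0.523 -0.184  0.21 ]]
```

View pics/crop.png

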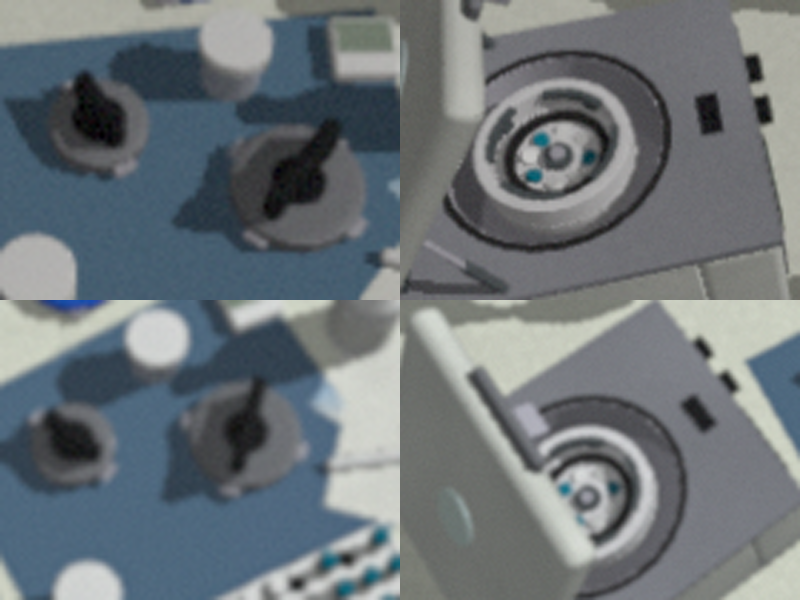

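Run:
```python
from h import *
c=env.calibration('scene');d=env.calibration('side')
def tri(u,v):
    o1,a=ray(c,[u]);o2,b=ray(d,[v]);a=a[0]/np.linalg.norm(a);b=b[0]/np.linalg.norm(b)
    t=np.linalg.lstsq(np.c_[a,-b],o2-o1,rcond=None)[0];return ((o1+a*t[0]+o2+b*t[1])/2).round(3),np.linalg.norm(o1+a*t[0]-o2-b*t[1]).round(3)
print('wrist',tri((336,40),(402,45)))
print('elbow',tri((285,28),(340,20)))
print('bar top',onz(d,[(323,227),(307.5,248.7)],.064).round(3), onz(c,[(304.5,190.5),(299,208+7.5)],.064).round(3))
S=env.calibration('wrist');s=env.get_state();Rt=R(s['ee_rot']);T=np.array(S['T'])
print('wristcam in tool',(Rt.T@(T[:3,3]-s['position'])).round(3),(Rt.T@T[:3,:3]).round(3).tolist(),S['fx'])
# predicted frame overlay, centrifuge x -> world -y rotated
print('knobs/side front edge pts', onz(d,[(203,167),(220,250),(85,267)],.205).round(3), onz(c,[(191,181),(242,247)],.205).round(3))
print([x for x in dir(env) if x[0]!='_'])
```

```text
wrist (array([0.305, 0.549, 0.601]), np.float64(0.02))
elbow (array([0.232, 0.403, 0.639]), np.float64(0.002))
bar top [[0.518 0.385 0.064]
 [0.593 0.319 0.064]] [[0.512 0.383 0.064]
 [0.593 0.308 0.064]]
wristcam in tool [ 0.081  0.    -0.202] [[-0.0, 0.958, 0.286], [1.0, 0.0, -0.0], [-0.0, 0.286, -0.958]] 345.4270823008635
knobs/side front edge pts [[ 0.34   0.002  0.205]
 [ 0.645  0.045  0.205]
 [ 0.667 -0.329  0.205]] [[ 0.325 -0.012  0.205]
 [ 0.633  0.04   0.205]]
['Unreachable', 'calibration', 'get_state', 'grab_frame', 'grip_depth', 'sign_off']
```

Emit:
arm_command --increments '[[[0, 0, -1], 0]]'

```text
time_s: 0.18
position: [0.2299, 0.5797, 0.1906]
ee_rot: [-0.001, 0.188, 0.982, -0.002]
force: [-0.5, -0.4, -0.7]
finger_gap: 0.0912
finger_force: 0.0
```

Run:
```python
from h import *
a=cv2.imread('pics/s0.png');b=cv2.imread('pics/d0.png')
c=env.calibration('scene');d=env.calibration('side')
C=np.array([.521,-.188,0]);X=np.array([.146,-.989,0]);X/=np.linalg.norm(X);Y=np.array([-X[1],X[0],0]);Z=np.array([0,0,1.])
W=lambda x,y,z:C+x*X+y*Y+z*Z
ths=np.linspace(0,2*np.pi,80)
out=[]
for im,k,(x,y,w,h) in((b,d,(70,100,200,150)),(a,c,(80,170,200,150))):
    s=4;I=cv2.resize(im[y:y+h,x:x+w],(w*s,h*s),interpolation=cv2.INTER_CUBIC)
    def line(P,col): 
        p=(proj(k,np.array(P))-[x,y]+.5)*s; cv2.polylines(I,[p.astype(int)],False,col,1)
    line([W(.116*np.cos(t),.116*np.sin(t),.205) for t in ths],(0,0,255))
    line([W(.082*np.cos(t),.082*np.sin(t),.212) for t in ths],(0,255,0))
    line([W(-.215,.165,.205),W(-.215,-.165,.205),W(.17,-.165,.205)],(255,0,255))
    ca,sa=np.cos(np.radians(58)),np.sin(np.radians(58))
    for off,col in((-.034,(255,0,0)),(0,(0,255,255)),(.034,(0,128,255))):
        e=(.158-.31*ca+off*-sa*-1,.217+.31*sa+off*ca)
        line([W(e[0],-.155,e[1]),W(e[0],.155,e[1])],col)
    out.append(I)
cv2.imwrite('pics/ov.png',np.hstack([cv2.resize(i,(400,300)) for i in out])) ; cv2.imwrite('pics/ov1.png',out[0]);cv2.imwrite('pics/ov.png',np.vstack([cv2.resize(i,(600,450))[:300] if 0 else cv2.resize(i,(400,300)) for i in out]))
```

```text
(no output)
```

View pics/ov1.png

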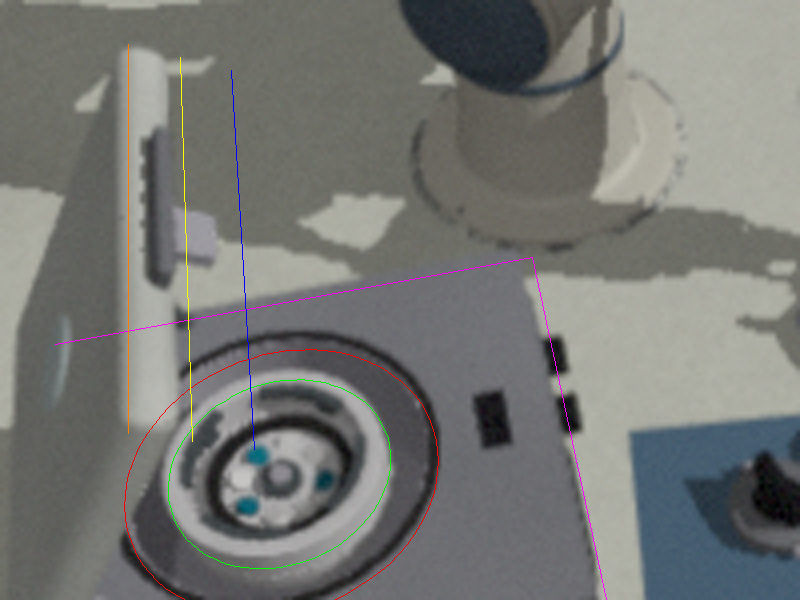

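Emit:
arm_command --increments '[[[0, 0, -20], 0], [[0, 0, -20], 0], [[0, 0, -20], 0], [[0, 0, -20], 0], [[0, 0, -20], 0], [[0, 15, -30], 0], [[0, 15, -30], 0], [[0, 15, -30], 0], [[0, 30, -40], 0], [[0, 30, -40], 0], [[0, 30, -40], 0], [[0, 30, -40], 0], [[0, 30, -40], 0]]'

```text
time_s: 1.27
position: [0.2846, 0.7167, 0.4773]
ee_rot: [0.004, 0.188, 0.982, 0.018]
force: [-0.1, -0.7, 0.5]
finger_gap: 0.0911
finger_force: 0.0
```

```bash
python3 -c "
from h import *
s=env.get_state();print(s['qpos'],R(s['ee_rot'])[:,2],s['position'])"
```

```text
[ 1.11414654  0.68802301  0.21967665  0.00309485  2.19679425 -0.07701537] [ 0.01410263  0.03439351 -0.99930886] [0.28461403 0.71667825 0.4773389 ]
```

Emit:
arm_command --increments '[[[0, -3, 3], 0], [[0, -3, 3], 0], [[0, -3, 3], 0]]'

```text
time_s: 1.52
position: [0.2719, 0.6855, 0.4432]
ee_rot: [0.003, 0.188, 0.982, 0.014]
force: [0.7, 0.4, -0.2]
finger_gap: 0.0911
finger_force: 0.0
```

```bash
python3 -c "
from h import *
s=env.get_state();print(s['qpos'],R(s['ee_rot'])[:,2],s['position'])"
```

```text
[ 1.11100824  0.58292194  0.50913853  0.00281104  2.02107156 -0.08085765] [ 0.01035919  0.02662307 -0.99959187] [0.27185765 0.68550125 0.44316927]
```

The task calls for a lean, and the moves give only shifts and turns about the tool's z. Reaching past the arm's limit does leave a small lasting tilt, though. I'll work out the waypoints for reaching out on the centrifuge's back side, so the tool leans to the front.

```bash
cat >> h.py <<'E'
def rel(*Ps):
    s=env.get_state();M=R(s['ee_rot'])
    for P in Ps: print(P,'->',(M.T@(np.array(P)-s['position'])*100).round(1))
def st():
    s=env.get_state();M=R(s['ee_rot'])
    print('t',round(s['time_s'],2),'p',s['position'].round(4),'q',s['qpos'].round(3),'lean deg',np.degrees(np.arccos(-M[2,2])).round(2),'tip az',np.degrees(np.arctan2(M[1,2],M[0,2])).round(1),'yaw x',np.degrees(np.arctan2(M[1,0],M[0,0])).round(2),'F',s['force'].round(1),'M',s['wrist_torque'].round(2),'gap',round(s['finger_gap'],4),'ff',round(s['finger_force'],1))
E
python3 -c "
from h import *
rel((.40,.10,.56),(.36,-.10,.56),(.28,-.35,.56),(.20,-.55,.5),(.15,-.65,.45),(.13,-.75,.42))"
```

```text
(0.4, 0.1, 0.56) -> [-33.5 -49.3 -13.1]
(0.36, -0.1, 0.56) -> [-37.2 -69.4 -13.7]
(0.28, -0.35, 0.56) -> [-38.9 -95.6 -14.4]
(0.2, -0.55, 0.5) -> [ -38.9 -117.3   -9. ]
(0.15, -0.65, 0.45) -> [ -37.9 -128.6   -4.4]
(0.13, -0.75, 0.42) -> [ -39.7 -138.7   -1.7]
```

Emit:
arm_command --increments '[[[-34, -49, -13], 0], [[-34, -49, -13], 0], [[-34, -49, -13], 0], [[-34, -49, -13], 0], [[-34, -49, -13], 0], [[-34, -49, -13], 0], [[-34, -49, -13], 0], [[-34, -49, -13], 0], [[-34, -49, -13], 0], [[-34, -49, -13], 0], [[-34, -49, -13], 0], [[-34, -49, -13], 0], [[-34, -49, -13], 0], [[-34, -49, -13], 0], [[-34, -49, -13], 0], [[-37, -69, -14], 0], [[-37, -69, -14], 0], [[-37, -69, -14], 0], [[-37, -69, -14], 0], [[-37, -69, -14], 0]]'

```text
time_s: 3.18
position: [0.3607, -0.0948, 0.5656]
ee_rot: [0.007, 0.188, 0.982, 0.015]
force: [1.7, 0.1, -0.5]
finger_gap: 0.0913
finger_force: 0.0
```

```bash
python3 -c "
from h import *
st();rel((.28,-.35,.56),(.20,-.55,.5),(.15,-.65,.45),(.13,-.75,.42))"
```

```text
t 3.18 p [ 0.3607 -0.0948  0.5656] q [-0.451 -0.044  1.074  0.037  2.106 -1.625] lean deg 1.84 tip az 54.4 yaw x 158.34 F [ 1.7  0.1 -0.5] M [-0.06 -0.03  0.04] gap 0.0913 ff 0.0
(0.28, -0.35, 0.56) -> [ -1.9 -26.7  -0.3]
(0.2, -0.55, 0.5) -> [ -1.8 -48.4   5.1]
(0.15, -0.65, 0.45) -> [ -0.8 -59.7   9.7]
(0.13, -0.75, 0.42) -> [ -2.6 -69.8  12.4]
```

Emit:
arm_command --increments '[[[-2, -27, 0], 21], [[-2, -27, 0], 21], [[-2, -27, 0], 21], [[-2, -27, 0], 21], [[-2, -27, 0], 21], [[-2, -27, 0], 21], [[-2, -48, 5], 21], [[-2, -48, 5], 21], [[-2, -48, 5], 21], [[-2, -48, 5], 21], [[-2, -48, 5], 21], [[-2, -70, 12], 21], [[-2, -70, 12], 21], [[-2, -70, 12], 21], [[-2, -70, 12], 21], [[-2, -70, 12], 21], [[-2, -80, 12], 21], [[-2, -80, 12], 21], [[-2, -80, 12], 21], [[-2, -80, 12], 21]]'

```text
time_s: 4.85
position: [0.0824, -0.8103, 0.3944]
ee_rot: [0.006, 0.364, 0.931, 0.005]
force: [0.2, 0.5, -0.5]
finger_gap: 0.0913
finger_force: 0.0
```

```bash
python3 -c "
from h import *
st();p=env.get_state()['position'];rel(p+[0.03,-.2,0])"
```

```text
t 4.85 p [ 0.0824 -0.8103  0.3944] q [-1.55   0.793  0.22   0.017  2.133 -2.365] lean deg 0.88 tip az 20.6 yaw x 137.26 F [ 0.2  0.5 -0.5] M [0.03 0.05 0.05] gap 0.0913 ff 0.0
[ 0.11239319 -1.0103391   0.39435973] -> [-15.8 -12.7  -0.1]
```

Emit:
arm_command --increments '[[[-16, -13, 0], 0], [[-16, -13, 0], 0]]'

```text
time_s: 5.02
position: [0.09, -0.84, 0.3697]
ee_rot: [0.014, 0.364, 0.931, -0.012]
force: [0.2, 0.1, 1.0]
finger_gap: 0.0912
finger_force: 0.0
```

Emit:
arm_command --increments '[[[-16, -13, 0], 0], [[-16, -13, 0], 0]]'

```text
time_s: 5.18
position: [0.0972, -0.8671, 0.343]
ee_rot: [0.022, 0.364, 0.931, -0.026]
force: [-0.8, 0.7, 0.5]
finger_gap: 0.0916
finger_force: 0.0
```

```bash
python3 -c "
from h import *
st()"
```

```text
t 5.18 p [ 0.0972 -0.8671  0.343 ] q [-1.536  0.856  0.22   0.021  2.001 -2.353] lean deg 3.87 tip az -71.3 yaw x 137.38 F [-0.8  0.7  0.5] M [ 0.03  0.   -0.01] gap 0.0916 ff 0.0
```

Emit:
arm_command --increments '[[[-16, -13, -2], 0], [[-16, -13, -2], 0]]'

```text
time_s: 5.35
position: [0.1024, -0.8893, 0.3247]
ee_rot: [0.029, 0.363, 0.93, -0.04]
force: [0.7, 0.5, 0.4]
finger_gap: 0.0913
finger_force: 0.0
```

Emit:
arm_command --increments '[[[-16, -13, -2], 0], [[-16, -13, -2], 0]]'

```text
time_s: 5.52
position: [0.107, -0.9099, 0.3104]
ee_rot: [0.037, 0.363, 0.929, -0.055]
force: [-0.1, 1.3, -0.1]
finger_gap: 0.0914
finger_force: 0.0
```

Emit:
arm_command --increments '[[[-16, -13, -2], 0], [[-16, -13, -2], 0]]'

```text
time_s: 5.68
position: [0.1113, -0.9292, 0.2994]
ee_rot: [0.045, 0.363, 0.928, -0.07]
force: [-0.5, -0.5, 0.1]
finger_gap: 0.091
finger_force: 0.0
```

```bash
python3 -c "
from h import *
st();rel((.13,-.75,.45),(.25,-.4,.57),(.36,-.1,.57),(.42,0.05,.5),(.43,.2,.4),(.47,.38,.3))"
```

```text
t 5.68 p [ 0.1113 -0.9292  0.2994] q [-1.526  0.912  0.22   0.027  1.844 -2.342] lean deg 9.56 tip az -78.4 yaw x 137.67 F [-0.5 -0.5  0.1] M [ 0.08  0.02 -0.01] gap 0.091 ff 0.0
(0.13, -0.75, 0.45) -> [  8.6  12.8 -17.7]
(0.25, -0.4, 0.57) -> [ 21.5  45.3 -34.8]
(0.36, -0.1, 0.57) -> [ 33.5  74.5 -39.4]
(0.42, 0.05, 0.5) -> [ 40.   90.2 -34.7]
(0.43, 0.2, 0.4) -> [ 50.6 102.8 -27.2]
(0.47, 0.38, 0.3) -> [ 61.1 119.5 -20.2]
```

```bash
python3 -c "
from h import *
rel((.17,-.62,.5),(.25,-.4,.58),(.36,-.1,.58),(.46,-.07,.54))
d=env.calibration('side');C=np.array([.514,-.190]);X=np.array([.146,-.989]);Y=np.array([.989,.146])
P=onz(d,[(135,198),(156.2,203.7),(125,203),(117.5,221.7)],.212)[:,:2]-C
print(np.hypot(*P.T),np.degrees(np.arctan2(P@Y,P@X)))"
```

```text
(0.17, -0.62, 0.5) -> [ 13.6  24.5 -24.6]
(0.25, -0.4, 0.58) -> [ 21.4  45.2 -35.8]
(0.36, -0.1, 0.58) -> [ 33.3  74.5 -40.3]
(0.46, -0.07, 0.54) -> [ 28.5  83.8 -36.5]
[0.06613412 0.06132424 0.0666177  0.0641845 ] [ -83.03522243 -151.39380816  -54.14903633    7.44273779]
```

Emit:
arm_command --increments '[[[13, 26, -24], 0], [[13, 26, -24], 0], [[13, 26, -24], 0], [[13, 26, -24], 0], [[13, 26, -24], 0], [[13, 26, -24], 0], [[13, 26, -24], 0], [[13, 26, -24], 0], [[13, 26, -24], 0], [[22, 45, -36], 0], [[22, 45, -36], 0], [[22, 45, -36], 0], [[22, 45, -36], 0], [[22, 45, -36], 0], [[22, 45, -36], 0], [[22, 45, -36], 0]]'

```text
time_s: 7.02
position: [0.2451, -0.3926, 0.588]
ee_rot: [0.049, 0.362, 0.928, -0.072]
force: [-0.5, -0.1, 0.5]
finger_gap: 0.0914
finger_force: 0.0
```

```bash
python3 -c "
from h import *
st();rel((.36,-.1,.58),(.46,-.07,.54))"
```

```text
t 7.02 p [ 0.2451 -0.3926  0.588 ] q [-1.108  0.017  0.971 -0.044  1.984 -1.957] lean deg 9.96 tip az -77.0 yaw x 137.82 F [-0.5 -0.1  0.5] M [ 0.05 -0.    0.03] gap 0.0914 ff 0.0
(0.36, -0.1, 0.58) -> [11.1 29.2 -3.7]
(0.46, -0.07, 0.54) -> [ 6.4 38.5  0.1]
```

Emit:
arm_command --increments '[[[11, 29, -3], 0], [[11, 29, -3], 0], [[11, 29, -3], 0], [[11, 29, -3], 0], [[11, 29, -3], 0], [[11, 29, -3], 0], [[11, 29, -3], 0], [[6, 38, 0], 0], [[6, 38, 0], 0], [[6, 38, 0], 0], [[6, 38, 0], 0], [[6, 38, 0], 0]]'

```text
time_s: 8.02
position: [0.4602, -0.0794, 0.5372]
ee_rot: [0.044, 0.362, 0.929, -0.069]
force: [0.2, -0.7, 0.3]
finger_gap: 0.0913
finger_force: 0.0
```

```bash
python3 -c "
from h import *
st();im,c=snap('wrist','w1.png');np.savez('w1.npz',**{k:np.array(v) for k,v in c.items()})
rel((.46,.2,.40),(.48,.36,.2))"
```

```text
t 8.02 p [ 0.4602 -0.0794  0.5372] q [-0.174  0.079  1.032 -0.165  1.965 -1.07 ] lean deg 9.37 tip az -78.4 yaw x 137.79 F [ 0.2 -0.7  0.3] M [ 0.08  0.04 -0.01] gap 0.0913 ff 0.0
(0.46, 0.2, 0.4) -> [20.5 21.8  9.2]
(0.48, 0.36, 0.2) -> [32.3 36.7 26.4]
```

View pics/w1.png

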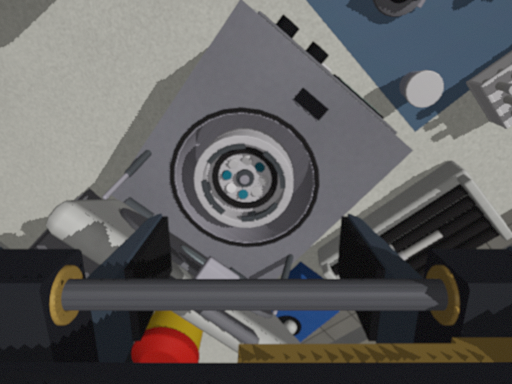

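The wrist view shows the rotor clearly. The black deck ring is centred at about (245,177), the collar at about (244,178), and the dark ledges lie inside the collar. The rest of the route is clear, so I'll fit the centre and the gap angle.

Run:
```python
from h import *
c=dict(np.load('w1.npz'));im=cv2.imread('pics/w1.png');g=cv2.cvtColor(im,cv2.COLOR_BGR2GRAY)
def circ(P):
    A=np.c_[2*P,np.ones(len(P))];x=np.linalg.lstsq(A,(P**2).sum(1),rcond=None)[0];return x[:2],np.sqrt(x[2]+x[:2]@x[:2])
# radial profile along world rays at z plane from guess centre
C=np.array([.516,-.190]);ths=np.radians(np.arange(0,360,3))
for z,r0,r1,sgn,name in((.205,.100,.130,1,'ring'),(.212,.072,.092,-1,'collar')):
    for it in range(3):
        rs=np.linspace(r0,r1,61);pts=[]
        for t in ths:
            W=np.c_[C[0]+rs*np.cos(t),C[1]+rs*np.sin(t),np.full(61,z)]
            uv=proj(c,W).astype(np.float32)
            v=cv2.remap(g,uv[:,:1],uv[:,1:],cv2.INTER_LINEAR).ravel().astype(float)
            v=cv2.GaussianBlur(v.reshape(-1,1),(1,7),0).ravel()
            if name=='ring': i=v.argmin(); ok=v[i]<60
            else:
                dv=np.diff(v); i=dv.argmin(); ok=dv[i]<-4
            if ok: pts.append(W[i,:2])
        P=np.array(pts);C2,r=circ(P);e=abs(np.hypot(*(P-C2).T)-r);P=P[e<2*np.median(e)+1e-4];C2,r=circ(P);C=C2
    print(name,C.round(4),r.round(4),len(P))
# ledge angular profile
C0=C
for r in(.0625,.066):
    t=np.radians(np.arange(0,360,4));W=np.c_[C0[0]+r*np.cos(t),C0[1]+r*np.sin(t),np.full(len(t),.212)]
    uv=proj(c,W).astype(np.float32);v=cv2.remap(g,uv[:,:1],uv[:,1:],cv2.INTER_LINEAR).ravel();print(r,[(int(np.degrees(a)+.5),int(b)) for a,b in zip(t,v)])
x,y,w,h=165,100,160,150
cv2.imwrite('pics/w1c.png',cv2.resize(im[y:y+h,x:x+w],None,fx=4,fy=4,interpolation=cv2.INTER_CUBIC))
```

```text
ring [ 0.511  -0.1955] 0.12 67
collar [ 0.51   -0.1917] 0.0829 97
0.0625 [(0, 64), (4, 67), (8, 66), (12, 63), (16, 79), (20, 83), (24, 89), (28, 92), (32, 94), (36, 102), (40, 94), (44, 68), (48, 68), (52, 66), (56, 67), (60, 65), (64, 66), (68, 67), (72, 67), (76, 66), (80, 65), (84, 61), (88, 66), (92, 65), (96, 66), (100, 65), (104, 61), (108, 85), (112, 85), (116, 82), (120, 74), (124, 84), (128, 81), (132, 82), (136, 67), (140, 66), (144, 66), (148, 67), (152, 67), (156, 65), (160, 67), (164, 66), (168, 69), (172, 68), (176, 68), (180, 68), (184, 68), (188, 68), (192, 70), (196, 86), (200, 162), (204, 165), (208, 162), (212, 161), (216, 150), (220, 150), (224, 107), (228, 70), (232, 67), (236, 67), (240, 67), (244, 64), (248, 66), (252, 66), (256, 68), (260, 67), (264, 66), (268, 63), (272, 65), (276, 68), (280, 68), (284, 95), (288, 157), (292, 155), (296, 152), (300, 150), (304, 142), (308, 105), (312, 77), (316, 60), (320, 60), (324, 60), (328, 60), (332, 58), (336, 57), (340, 60), (344, 61), (348, 61), (352, 58), (356, 60)]
0.066 [(0, 65), (4, 66), (8, 65), (12, 68), (16, 8
[... 252 characters left out ...]
2, 152), (116, 152), (120, 145), (124, 152), (128, 152), (132, 144), (136, 108), (140, 101), (144, 98), (148, 94), (152, 92), (156, 102), (160, 81), (164, 84), (168, 80), (172, 70), (176, 78), (180, 70), (184, 66), (188, 64), (192, 65), (196, 86), (200, 143), (204, 142), (208, 138), (212, 140), (216, 141), (220, 145), (224, 107), (228, 64), (232, 67), (236, 67), (240, 67), (244, 64), (248, 69), (252, 68), (256, 66), (260, 67), (264, 68), (268, 67), (272, 68), (276, 67), (280, 66), (284, 99), (288, 159), (292, 155), (296, 152), (300, 148), (304, 142), (308, 108), (312, 81), (316, 65), (320, 66), (324, 69), (328, 66), (332, 69), (336, 67), (340, 68), (344, 68), (348, 67), (352, 67), (356, 65)]
```

View pics/w1c.png

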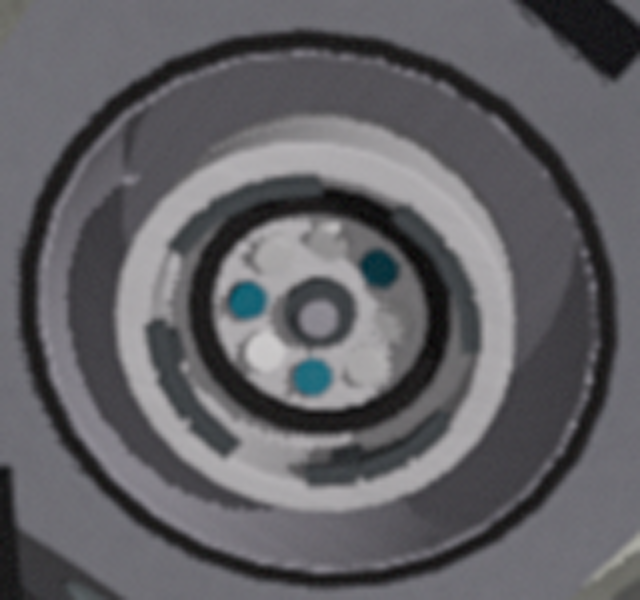

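Emit:
arm_command --increments '[[[20, 22, 9], 0], [[20, 22, 9], 0], [[20, 22, 9], 0], [[20, 22, 9], 0], [[20, 22, 9], 0], [[20, 22, 9], 0], [[20, 22, 9], 0], [[32, 37, 20], 0], [[32, 37, 20], 0], [[32, 37, 20], 0], [[32, 37, 20], 0], [[32, 37, 20], 0], [[32, 37, 20], 0]]'

```text
time_s: 9.15
position: [0.483, 0.3716, 0.2625]
ee_rot: [0.045, 0.363, 0.928, -0.068]
force: [0.8, -0.4, -0.4]
finger_gap: 0.091
finger_force: 0.0
```

```bash
python3 -c "
from h import *
st();im,c=snap('wrist','w2.png');np.savez('w2.npz',**{k:np.array(v) for k,v in c.items()})
print(proj(c,[(.553,.352,.064),(.515,.384,.064),(.593,.316,.064)]))"
```

```text
t 9.15 p [0.483  0.3716 0.2625] q [ 0.651  0.456  1.201 -0.148  1.554 -0.166] lean deg 9.33 tip az -77.7 yaw x 137.59 F [ 0.8 -0.4 -0.4] M [0.02 0.07 0.  ] gap 0.091 ff 0.0
[[296.37738167 188.80921237]
 [296.23483243 149.63877896]
 [295.11961834 227.18287968]]
```

View pics/w2.png

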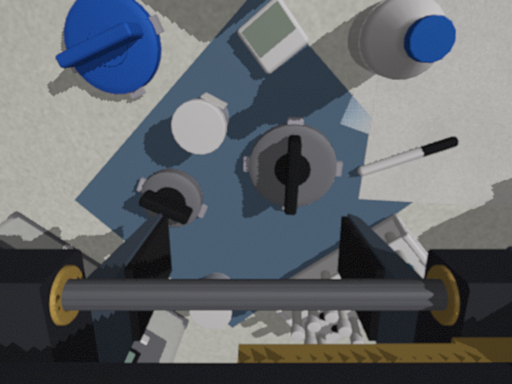

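Rotor centre comes out at about (0.510, -0.192), with the front gap near world azimuth 119°. In the second view the big grey lid with four lugs is at about (294,166) and its bar runs almost straight up the image, from (294,137) to (291,212). So the choice is confirmed.

Run:
```python
from h import *
c=dict(np.load('w2.npz'));im=cv2.imread('pics/w2.png')
hsv=cv2.cvtColor(im,cv2.COLOR_BGR2HSV);g=hsv[:,:,2]
bar=((g<45)).astype(np.uint8);bar[:,:270]=0;bar[:,320:]=0;bar[:125]=0;bar[220:]=0
n,l,s,ce=cv2.connectedComponentsWithStats(bar);i=1+s[1:,4].argmax();q=np.argwhere(l==i)[:,::-1]
print(s[i]);rows=[(r,q[q[:,1]==r][:,0].min(),q[q[:,1]==r][:,0].max()) for r in range(q[:,1].min(),q[:,1].max()+1,6)];print(rows)
# disc: non-blue (low saturation) component
m=((hsv[:,:,1]<70)).astype(np.uint8);m[:,:235]=0;m[:,350:]=0;m[:112]=0;m[222:]=0
m=cv2.morphologyEx(m,cv2.MORPH_OPEN,np.ones((3,3)))
C=np.array([.553,.352]);z=.024;rs=np.linspace(.045,.072,55);g2=hsv[:,:,1]
for it in range(4):
    pts=[]
    for t in np.radians(np.arange(0,360,3)):
        W=np.c_[C[0]+rs*np.cos(t),C[1]+rs*np.sin(t),np.full(55,z)];uv=proj(c,W).astype(np.float32)
        v=cv2.remap(g2,uv[:,:1],uv[:,1:],cv2.INTER_LINEAR).ravel().astype(float);v=cv2.GaussianBlur(v.reshape(-1,1),(1,5),0).ravel()
        d=np.diff(v);k=d.argmax()
        if d[k]>6 and .05<rs[k]<.0615: pts.append(W[k,:2])
    P=np.array(pts)
    for _ in range(3):
        A=np.c_[2*P,np.ones(len(P))];x=np.linalg.lstsq(A,(P**2).sum(1),rcond=None)[0];r=np.sqrt(x[2]+x[:2]@x[:2]);e=abs(np.hypot(*(P-x[:2]).T)-r);P=P[e<2*np.median(e)+1e-4]
    C=x[:2]
print('disc',C.round(4),r.round(4),len(P))
for z in(.064,):
    print(onz(c,[(294,137),(291,200)],z))
    print(onz(c,[(248,163),(340,168),(295,121)],.012))
```

```text
[ 274  135   36   79 1498]
[(135, np.int64(292), np.int64(293)), (141, np.int64(288), np.int64(300)), (147, np.int64(288), np.int64(300)), (153, np.int64(286), np.int64(300)), (159, np.int64(278), np.int64(305)), (165, np.int64(275), np.int64(308)), (171, np.int64(274), np.int64(309)), (177, np.int64(276), np.int64(307)), (183, np.int64(281), np.int64(301)), (189, np.int64(285), np.int64(297)), (195, np.int64(285), np.int64(296)), (201, np.int64(284), np.int64(296)), (207, np.int64(285), np.int64(295)), (213, np.int64(286), np.int64(294))]
disc [0.5398 0.3566] 0.0575 53
[[0.50185459 0.39182701 0.064     ]
 [0.56024297 0.33720195 0.064     ]]
[[0.49955106 0.31322721 0.012     ]
 [0.58575143 0.40091226 0.012     ]
 [0.49819369 0.39741815 0.012     ]]
```

Run:
```python
from h import *
c=dict(np.load('w2.npz'))
a=onz(c,[(294,135.5)],.024)[0];b=onz(c,[(290,215)],.064)[0]
print(a,b,(a+b)/2,np.hypot(*(a-b)[:2]),np.degrees(np.arctan2((a-b)[1],(a-b)[0])))
# bar top-edge direction from side lines: left/right edges on z=.064 rows 195..213
l=onz(c,[(285,195),(297,195),(285.5,210),(295.5,210)],.064);print(l[:,:2])
d=env.calibration('side')
print('side bar ends',onz(d,[(323,227),(307.5,248.7)],.064).mean(0))
```

```text
[0.50912788 0.38624776 0.024     ] [0.57537891 0.32255386 0.064     ] [0.5422534  0.35440081 0.044     ] 0.09190273879387488 136.12735138945564
[[0.55027903 0.33607401]
 [0.55983595 0.34719982]
 [0.56635489 0.32290405]
 [0.57443333 0.33240333]]
side bar ends [0.55544435 0.35203875 0.064     ]
```

Run:
```python
from h import *
c=dict(np.load('w2.npz'));d=env.calibration('side')
print('bottle',onz(c,[(430,38)],.17),onz(d,[(371,200)],.17),'rack',onz(d,[(277,278),(345,278)],.1))
rel((.5165,.379,.12),(.5165,.379,.032))
```

```text
bottle [[0.48767805 0.52978059 0.17      ]] [[0.49403372 0.53030934 0.17      ]] rack [[0.69862326 0.2043886  0.1       ]
 [0.71816709 0.40659199 0.1       ]]
(0.5165, 0.379, 0.12) -> [-0.4  4.  13.7]
(0.5165, 0.379, 0.032) -> [ 0.8  4.9 22.4]
```

Emit:
arm_command --increments '[[[-0.4, 4, 13.7], 1.5], [[-0.4, 4, 13.7], 1.5], [[-0.4, 4, 13.7], 1.5], [[-0.4, 4, 13.7], 1.5], [[-0.4, 4, 13.7], 1.5]]' --grip 0.45 --force 50

```text
time_s: 9.62
position: [0.5172, 0.3727, 0.1217]
ee_rot: [0.045, 0.376, 0.923, -0.07]
force: [0.1, -0.3, 0.8]
finger_gap: 0.0609
finger_force: 0.0
```

```bash
python3 -c "
from h import *
st();im,c=snap('wrist','w3.png');rel((.5165,.379,.032))
cv2.imwrite('pics/w3c.png',cv2.resize(im[80:384,100:420,::-1],None,fx=1.8,fy=1.8))"
```

```text
t 9.62 p [0.5172 0.3727 0.1217] q [ 0.621  0.615  1.308 -0.156  1.293 -0.128] lean deg 9.49 tip az -79.6 yaw x 136.06 F [ 0.1 -0.3  0.8] M [ 0.13  0.08 -0.02] gap 0.0609 ff 0.0
(0.5165, 0.379, 0.032) -> [1.7 1.2 9. ]
```

View pics/w3c.png

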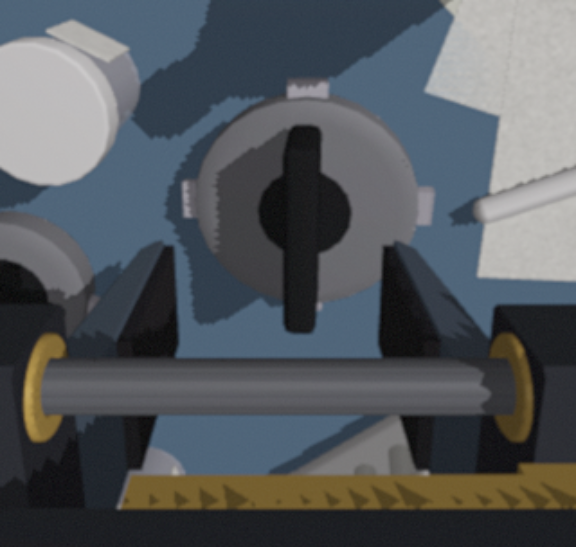

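Emit:
arm_command --increments '[[[1.7, 1.2, 4.5], 0], [[1.7, 1.2, 4.5], 0], [[1.7, 1.2, 9.0], 0], [[1.7, 1.2, 9.0], 0], [[1.7, 1.2, 9.0], 0]]'

```text
time_s: 10.08
position: [0.5159, 0.3798, 0.033]
ee_rot: [0.045, 0.375, 0.923, -0.069]
force: [-0.5, 0.8, 0.5]
finger_gap: 0.0409
finger_force: 0.0
```

```bash
python3 -c "
from h import *
st();im,c=snap('wrist','w4.png')
bar=onz(c,[(256,192)],.06)
m=cv2.resize(im[60:384,60:450,::-1],None,fx=1.8,fy=1.8);cv2.imwrite('pics/w4c.png',m)"
```

```text
t 10.08 p [0.5159 0.3798 0.033 ] q [ 0.631  0.719  1.374 -0.166  1.124 -0.091] lean deg 9.45 tip az -78.9 yaw x 136.12 F [-0.5  0.8  0.5] M [ 0.05 -0.01  0.03] gap 0.0409 ff 0.0
```

View pics/w4c.png

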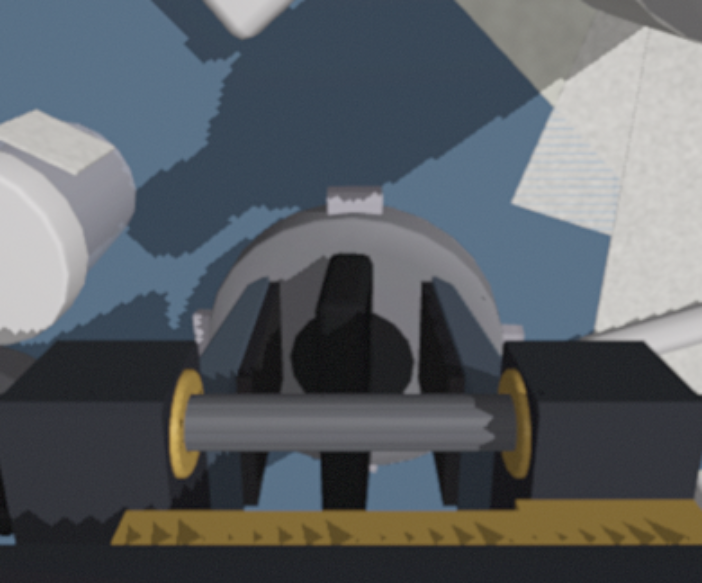

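Emit:
arm_command --increments '[[[0, 0, 0], 0], [[0, 0, 0], 0], [[0, 0, 0], 0], [[0, 0, 0], 0]]' --grip 0 --force 55

```text
time_s: 10.47
position: [0.5167, 0.3811, 0.0334]
ee_rot: [0.046, 0.375, 0.923, -0.067]
force: [-0.0, 0.5, -0.5]
finger_gap: 0.0176
finger_force: 0.0
```

```bash
python3 -c "
from h import *
st()"
```

```text
t 10.47 p [0.5167 0.3811 0.0334] q [ 0.632  0.718  1.374 -0.166  1.122 -0.09 ] lean deg 9.35 tip az -77.7 yaw x 136.13 F [-0.   0.5 -0.5] M [ 0.05 -0.04 -0.02] gap 0.0176 ff 0.0
```

```bash
python3 -c "
from h import *
rel((.5167,.381,.08),(.515,.37,.28),(.505,.05,.28),(.4935,-.11,.27))"
```

```text
(0.5167, 0.381, 0.08) -> [-0.6 -0.4 -4.6]
(0.515, 0.37, 0.28) -> [ -4.   -3.1 -24.2]
(0.505, 0.05, 0.28) -> [-25.2 -26.5 -19.1]
(0.4935, -0.11, 0.27) -> [-35.3 -38.6 -15.6]
```

Emit:
arm_command --increments '[[[0, 0, 0], 0], [[0, 0, 0], 0], [[0, 0, 0], 0], [[-0.6, -0.5, -4.6], 0], [[-0.6, -0.5, -4.6], 0]]'

```text
time_s: 10.88
position: [0.5173, 0.3817, 0.0836]
ee_rot: [0.047, 0.375, 0.923, -0.066]
force: [0.7, 1.1, 1.2]
finger_gap: 0.0003
finger_force: 0.0
```

```bash
python3 -c "
from h import *
st()
rel((.515,.37,.28),(.505,.05,.28),(.4935,-.11,.27))"
```

```text
t 10.88 p [0.5173 0.3817 0.0836] q [ 0.632  0.658  1.337 -0.159  1.214 -0.106] lean deg 9.28 tip az -76.6 yaw x 136.11 F [0.7 1.1 1.2] M [ 0.08 -0.05  0.04] gap 0.0003 ff 0.0
(0.515, 0.37, 0.28) -> [ -3.3  -2.7 -19.2]
(0.505, 0.05, 0.28) -> [-24.6 -26.1 -14.2]
(0.4935, -0.11, 0.27) -> [-34.6 -38.2 -10.8]
```

The fingers closed on nothing, so the grasp missed past the bar's end. I'll open, rise and re-measure the lid with all the cameras.

Emit:
arm_command --increments '[[[0, 0, -5], 0], [[0, 0, -5], 0], [[0, 0, -5], 0], [[0, 0, -5], 0]]' --grip 0.6

```text
time_s: 11.22
position: [0.5142, 0.3888, 0.129]
ee_rot: [0.046, 0.375, 0.923, -0.067]
force: [-0.4, -0.5, -0.3]
finger_gap: 0.0244
finger_force: 0.0
```

```bash
cat > disc.py <<'E'
from h import *
def disc(im,c,C,z=.024,R0=.058):
    hsv=cv2.cvtColor(im,cv2.COLOR_RGB2HSV);g2=hsv[:,:,1];rs=np.linspace(.045,.072,55);C=np.array(C)
    for it in range(4):
        pts=[]
        for t in np.radians(np.arange(0,360,3)):
            W=np.c_[C[0]+rs*np.cos(t),C[1]+rs*np.sin(t),np.full(55,z)];uv=proj(c,W).astype(np.float32)
            v=cv2.remap(g2,uv[:,:1],uv[:,1:],cv2.INTER_LINEAR).ravel().astype(float);v=cv2.GaussianBlur(v.reshape(-1,1),(1,5),0).ravel()
            d=np.diff(v);k=d.argmax()
            if d[k]>4: pts.append(W[k,:2])
        P=np.array(pts)
        for _ in range(4):
            A=np.c_[2*P,np.ones(len(P))];x=np.linalg.lstsq(A,(P**2).sum(1),rcond=None)[0];r=np.sqrt(x[2]+x[:2]@x[:2]);e=abs(np.hypot(*(P-x[:2]).T)-r);P=P[e<2*np.median(e)+1e-4]
        C=x[:2]
    return C.round(4),r.round(4),len(P)
E
python3 - <<'E'
from disc import *
st()
for n in('side','scene','wrist'):
    c=env.calibration(n);im=env.grab_frame(n);cv2.imwrite(f'pics/r_{n}.png',im[:,:,::-1])
    for C in((.555,.352),(.541,.3555)): 
        try: print(n,disc(im,c,C))
        except Exception as e: print(n,e)
    g=cv2.cvtColor(im,cv2.COLOR_RGB2HSV)[:,:,2]
    if n=='wrist':
        np.savez('r.npz',**{k:np.array(v) for k,v in c.items()})
a=[cv2.imread('pics/r_%s.png'%n) for n in('wrist','side')]
m=np.hstack([cv2.resize(a[0][60:360,100:400],(400,400)),cv2.resize(a[1][195:275,265:345],(400,400),interpolation=cv2.INTER_CUBIC)]);cv2.imwrite('pics/last.png',m)
E
```

```text
t 11.22 p [0.5142 0.3888 0.129 ] q [ 0.643  0.616  1.284 -0.153  1.313 -0.112] lean deg 9.34 tip az -77.7 yaw x 136.13 F [-0.4 -0.5 -0.3] M [0.08 0.01 0.03] gap 0.0244 ff 0.0
side (array([0.5464, 0.3539]), np.float64(0.0602), 62)
side (array([0.5465, 0.3538]), np.float64(0.0603), 52)
scene (array([0.5408, 0.3528]), np.float64(0.0588), 43)
scene (array([0.5411, 0.3527]), np.float64(0.0584), 35)
wrist (array([0.5391, 0.3584]), np.float64(0.0575), 76)
wrist (array([0.5391, 0.3584]), np.float64(0.0575), 76)
```

Run:
```python
from disc import *
from scipy.spatial.transform import Rotation as r
c=dict(np.load('r.npz'));
s=env.get_state();M=R(s['ee_rot']);T=c['T'];  # arm may have settled slightly
A=np.eye(4);A[:3,3]=[.081,0,-.202];A[:3,:3]=[[0,.958,.286],[1,0,0],[0,.286,-.958]]
def camat(p,q):
    B=np.eye(4);B[:3,:3]=R(np.array(q)/np.linalg.norm(q));B[:3,3]=p;return dict(c,T=B@A),B
c4,B=camat((.5159,.3798,.033),(.045,.375,.923,-.069))
for z in(.024,.064):
    w=onz(c4,[(60+358/1.8,60+255/1.8)],z)[0];print('near end if z',z,w.round(4),'tool',(B[:3,:3].T@(w-B[:3,3])).round(4))
w=onz(c4,[(60+352/1.8,60+355/1.8)],.026)[0];print('hub',w.round(4))
a=cv2.imread('pics/d0.png')[:,:,::-1].copy();d=env.calibration('side');print('before side',disc(a,d,(.546,.354)))
b=cv2.imread('pics/r_side.png')[:,:,::-1]
print(np.abs(a[195:275,270:345].astype(int)-b[195:275,270:345]).mean())
w=cv2.cvtColor(cv2.imread('pics/r_wrist.png'),cv2.COLOR_BGR2GRAY)
p=proj(c,[(.541,.3565,.064),(.5065,.390,.064),(.5065,.390,.024),(.5755,.323,.064)]);print(p.round(1), proj(c,[s['position']]))
```

```text
near end if z 0.024 [0.5104 0.3882 0.024 ] tool [0.0109 0.003  0.0074]
near end if z 0.064 [0.4985 0.4044 0.064 ] tool [ 0.0251  0.0024 -0.0351]
hub [0.5386 0.3578 0.026 ]
before side (array([0.5468, 0.3545]), np.float64(0.0597), 67)
7.173055555555556
[[256.9 227.4]
 [256.6 174.4]
 [260.4 157.8]
 [257.1 273.6]] [[253.21666715 221.22817572]]
```

View pics/last.png

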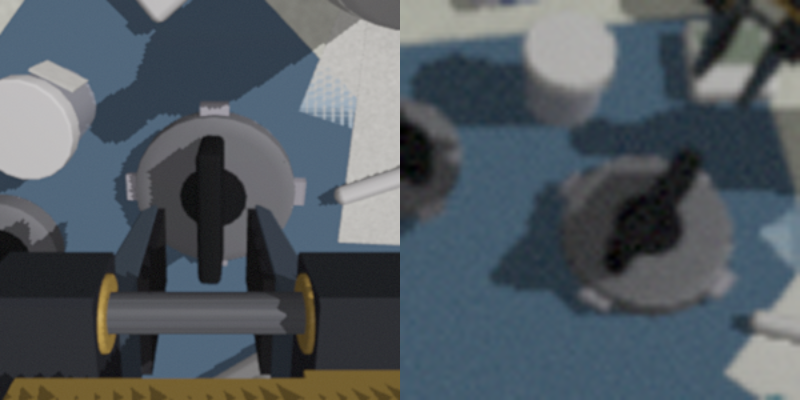

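The lid has not moved and the bar lay between the fingers, so the fingers were probably riding too high. I'll go in again slightly nearer the centre and deeper, and feel for the disc top.

```bash
python3 -c "
from h import *
st();rel((.520,.3765,.08),(.520,.3765,.03))"
```

```text
t 11.37 p [0.5134 0.3879 0.1272] q [ 0.643  0.618  1.285 -0.153  1.313 -0.112] lean deg 9.43 tip az -78.8 yaw x 136.14 F [-0.2 -0.3 -0.3] M [0.08 0.04 0.03] gap 0.0362 ff 0.0
(0.52, 0.3765, 0.08) -> [-0.6  0.1  4.9]
(0.52, 0.3765, 0.03) -> [0.  0.6 9.8]
```

Emit:
arm_command --increments '[[[-0.6, 0.2, 4.9], 0], [[-0.6, 0.2, 4.9], 0], [[0, 0.6, 9.3], 0], [[0, 0.6, 9.3], 0], [[0, 0.6, 9.8], 0], [[0, 0.6, 9.8], 0]]' --grip 0.45

```text
time_s: 11.87
position: [0.5211, 0.3768, 0.0311]
ee_rot: [0.045, 0.375, 0.923, -0.069]
force: [0.0, 1.1, 0.3]
finger_gap: 0.041
finger_force: 0.0
```

```bash
python3 -c "
from h import *
st()"
```

```text
t 11.87 p [0.5211 0.3768 0.0311] q [ 0.623  0.723  1.371 -0.166  1.122 -0.099] lean deg 9.43 tip az -78.7 yaw x 136.14 F [0.  1.1 0.3] M [0.06 0.04 0.  ] gap 0.041 ff 0.0
```

Emit:
arm_command --increments '[[[0, 0, 0.3], 0], [[0, 0, 0.5], 0], [[0, 0, 0.5], 0]]'

```text
time_s: 12.12
position: [0.5218, 0.3764, 0.0268]
ee_rot: [0.046, 0.375, 0.923, -0.067]
force: [0.2, -0.3, -0.1]
finger_gap: 0.041
finger_force: 0.0
```

```bash
python3 -c "
from h import *
st()"
```

```text
t 12.12 p [0.5218 0.3764 0.0268] q [ 0.621  0.727  1.375 -0.167  1.11  -0.098] lean deg 9.36 tip az -77.9 yaw x 136.13 F [ 0.2 -0.3 -0.1] M [ 0.01 -0.01 -0.06] gap 0.041 ff 0.0
```

Emit:
arm_command --increments '[[[0, 0, 0.3], 0], [[0, 0, 0.3], 0]]'

```text
time_s: 12.28
position: [0.5216, 0.3757, 0.0231]
ee_rot: [0.046, 0.375, 0.923, -0.068]
force: [-0.5, 0.8, 0.4]
finger_gap: 0.041
finger_force: 0.0
```

Emit:
arm_command --increments '[[[0, 0, 0.3], 0], [[0, 0, 0.3], 0]]'

```text
time_s: 12.45
position: [0.5215, 0.375, 0.0197]
ee_rot: [0.045, 0.375, 0.923, -0.068]
force: [0.3, 0.4, 0.6]
finger_gap: 0.0413
finger_force: 0.0
```

Emit:
arm_command --increments '[[[0, 0, 0], 0], [[0, 0, 0], 0], [[0, 0, 0], 0]]' --grip 0.1 --force 30

```text
time_s: 12.7
position: [0.5216, 0.3752, 0.0201]
ee_rot: [0.046, 0.375, 0.923, -0.068]
force: [-2.4, -1.3, 2.8]
finger_gap: 0.024
finger_force: 1.5
```

Emit:
arm_command --increments '[[[0, 0, 0], 0], [[0, 0, 0], 0]]'

```text
time_s: 12.87
position: [0.5215, 0.3751, 0.0202]
ee_rot: [0.046, 0.375, 0.923, -0.068]
force: [-2.4, -1.7, 2.7]
finger_gap: 0.0165
finger_force: 29.6
```

Emit:
arm_command --increments '[[[0, 0, 0], 0], [[0, 0, -1], 0], [[0, 0, -3], 0], [[0, 0, -5], 0]]' --grip 0 --force 58

```text
time_s: 13.2
position: [0.5196, 0.3831, 0.0698]
ee_rot: [0.045, 0.375, 0.923, -0.069]
force: [1.2, 0.3, -3.2]
finger_gap: 0.0159
finger_force: 56.8
```

```bash
cat > look.py <<'E'
from disc import *
st()
im,c=env.grab_frame('wrist'),env.calibration('wrist')
E
python3 - <<'E'
from h import *
st()
s=env.get_state();p=s['position']
rel((p[0],p[1]-.01,.28),(.505,.05,.28),(.49,-.10,.265))
E
```

```text
t 13.2 p [0.5196 0.3831 0.0698] q [ 0.631  0.681  1.334 -0.16   1.201 -0.104] lean deg 9.42 tip az -78.7 yaw x 136.14 F [ 1.2  0.3 -3.2] M [ 0.21  0.11 -0.04] gap 0.0159 ff 56.8
(np.float64(0.5195621204276992), np.float64(0.3730818029577493), 0.28) -> [ -3.5  -2.7 -20.6]
(0.505, 0.05, 0.28) -> [-24.7 -26.6 -15.4]
(0.49, -0.1, 0.265) -> [-33.7 -38.1 -11.6]
```

Emit:
arm_command --increments '[[[-3.5, -2.7, -20.6], 0], [[-3.5, -2.7, -20.6], 0], [[-3.5, -2.7, -20.6], 0], [[-3.5, -2.7, -20.6], 0], [[-3.5, -2.7, -20.6], 0], [[-24.7, -26.6, -16], 8], [[-24.7, -26.6, -16], 8], [[-24.7, -26.6, -16], 12], [[-24.7, -26.6, -16], 17], [[-24.7, -26.6, -16], 17], [[-24.7, -26.6, -16], 17], [[-24.7, -26.6, -16], 17], [[-24.7, -26.6, -16], 17], [[-33.1, -37.4, -12.8], 17], [[-33.1, -37.4, -12.8], 17], [[-33.1, -37.4, -12.8], 17], [[-33.1, -37.4, -12.8], 17], [[-33.1, -37.4, -12.8], 17]]'

```text
time_s: 14.7
position: [0.4899, -0.0921, 0.2748]
ee_rot: [0.055, 0.509, 0.857, -0.061]
force: [-0.5, 1.0, -2.8]
finger_gap: 0.0151
finger_force: 57.3
```

Run:
```python
from h import *
st()
for n in('wrist','side','scene'):
    c=env.calibration(n);im=env.grab_frame(n);cv2.imwrite(f'pics/a_{n}.png',im[:,:,::-1]);np.savez(f'a_{n}.npz',**{k:np.array(v) for k,v in c.items()})
s=env.get_state();np.savez('a_s.npz',p=s['position'],q=s['ee_rot'])
```

```text
t 14.7 p [ 0.4899 -0.0921  0.2748] q [-0.189  0.201  1.558 -0.157  1.324 -0.653] lean deg 9.43 tip az -78.6 yaw x 118.79 F [-0.5  1.  -2.8] M [0.23 0.14 0.02] gap 0.0151 ff 57.3
```

Run:
```python
from h import *
d=env.calibration('side');c=env.calibration('scene')
def circ(P):
    for _ in range(5):
        A=np.c_[2*P,np.ones(len(P))];x=np.linalg.lstsq(A,(P**2).sum(1),rcond=None)[0];r=np.sqrt(x[2]+x[:2]@x[:2]);e=abs(np.hypot(*(P-x[:2]).T)-r);P=P[e<2*np.median(e)+1e-4]
    return x[:2],r,len(P)
def fit(im,k,C,z,r0,r1,mode,ch='v'):
    hsv=cv2.cvtColor(im,cv2.COLOR_BGR2HSV);g=hsv[:,:,2];C=np.array(C);rs=np.linspace(r0,r1,61)
    for it in range(4):
        pts=[]
        for t in np.radians(np.arange(0,360,3)):
            W=np.c_[C[0]+rs*np.cos(t),C[1]+rs*np.sin(t),np.full(61,z)];uv=proj(k,W).astype(np.float32)
            v=cv2.remap(g,uv[:,:1],uv[:,1:],cv2.INTER_LINEAR).ravel().astype(float);v=cv2.GaussianBlur(v.reshape(-1,1),(1,7),0).ravel();dv=np.diff(v)
            i=dv.argmin() if mode<0 else v.argmin()
            if (mode<0 and dv[i]<-4) or (mode>0 and v[i]<60): pts.append(W[i,:2])
        C,r,n=circ(np.array(pts))
    return C.round(4),r.round(4),n
a=cv2.imread('pics/d0.png')
for z in(.212,):print('side collar',fit(a,d,(.514,-.19),z,.072,.094,-1))
print('side ring',fit(a,d,(.514,-.19),.205,.105,.13,1))
b=cv2.imread('pics/s0.png');print('scene collar',fit(b,c,(.514,-.19),.212,.072,.094,-1),'ring',fit(b,c,(.514,-.19),.205,.105,.13,1))
w=cv2.imread('pics/w1.png');k=dict(np.load('w1.npz'))
print('wrist collar',fit(w,k,(.511,-.192),.212,.072,.092,-1),'ring',fit(w,k,(.511,-.192),.205,.105,.13,1))
# carried lid, wrist image dark bar rows
g=cv2.cvtColor(cv2.imread('pics/a_wrist.png'),cv2.COLOR_BGR2GRAY)
for r in range(150,260,8): 
    print(r,''.join('#' if x<40 else '+' if x<75 else '-' if x<130 else '.' for x in g[r,170:340:2]))
```

```text
side collar (array([ 0.511 , -0.1932]), np.float64(0.0817), 39)
side ring (array([ 0.5094, -0.1948]), np.float64(0.1197), 72)
scene collar (array([ 0.5131, -0.196 ]), np.float64(0.0861), 34) ring (array([ 0.5095, -0.1943]), np.float64(0.1186), 5)
wrist collar (array([ 0.5109, -0.194 ]), np.float64(0.0815), 70) ring (array([ 0.511 , -0.1956]), np.float64(0.1198), 90)
150 -------------------------------------------------------------------------------------
158 ###########+######+#################+++----------------------------------------------
166 +--..-------------------------------.................+###++--------------------------
174 ----------------------------------++-......----......--------+####+------------------
182 ---------------------+--------------------------.........------------+#+-------------
190 --------.......+++----------------------------------------------...-------+#+--------
198 --........-++-----------------------------------------------------------------+#+----
206 ......--+-------------------------+++#############-------------------------------+#+-
214 .------------------------------+++++##############----------------------------------#
222 .-------------------------++++++###+#################++++++--------------------------
230 +++-----------+++++++++++++++++#######################+++++++------------------------
238 -----------++++++++++++++++++++########################++++-+++----------------------
246 ------++++++++++++++++++++++++#########################++++++++++--------------------
254 ######+#+##+##########+++++++###########################++++++####################+##
```

```bash
python3 -c "
from h import *
st();rel((.4956,-.166,.262),(.4956,-.166,.236),(.4956,-.166,.222))"
```

```text
t 14.85 p [ 0.4907 -0.0885  0.2749] q [-0.182  0.201  1.557 -0.156  1.324 -0.65 ] lean deg 9.37 tip az -78.2 yaw x 118.97 F [ 0.3  0.2 -3. ] M [0.29 0.07 0.05] gap 0.0157 ff 57.3
(0.4956, -0.166, 0.262) -> [-6.7 -3.2  2.5]
(0.4956, -0.166, 0.236) -> [-6.3 -3.1  5.1]
(0.4956, -0.166, 0.222) -> [-6.1 -3.   6.5]
```

Emit:
arm_command --increments '[[[-3, -1.5, 1], 0], [[-6.7, -3.2, 2.5], 0], [[-6.7, -3.2, 2.5], 0], [[-6.5, -3.1, 3.8], 0], [[-6.3, -3.1, 4.8], 0], [[-6.3, -3.1, 5.1], 0]]'

```text
time_s: 15.35
position: [0.495, -0.165, 0.2343]
ee_rot: [0.054, 0.507, 0.858, -0.061]
force: [-0.1, 0.5, -4.4]
finger_gap: 0.0156
finger_force: 57.4
```

```bash
python3 -c "
from h import *
st();p=env.get_state()['position'];rel((.4956,-.166,p[2]),p-[0,0,.01])"
```

```text
t 15.35 p [ 0.495  -0.165   0.2343] q [-0.333  0.26   1.591 -0.15   1.211 -0.789] lean deg 9.31 tip az -78.8 yaw x 119.06 F [-0.1  0.5 -4.4] M [ 0.27  0.11 -0.01] gap 0.0156 ff 57.4
(0.4956, -0.166, np.float64(0.23426010271468672)) -> [-0.1  0.   0. ]
[ 0.49496682 -0.16501814  0.2242601 ] -> [0.2 0.  1. ]
```

No contact with the cover and no load yet. I'll lower it in small steps.

Emit:
arm_command --increments '[[[0, 0, 0.3], 0], [[0.1, 0, 0.5], 0]]'

```text
time_s: 15.52
position: [0.4956, -0.1657, 0.2307]
ee_rot: [0.055, 0.507, 0.858, -0.06]
force: [-0.7, -0.6, 1.3]
finger_gap: 0.0159
finger_force: 57.6
```

Emit:
arm_command --increments '[[[0, 0, 0.3], 0], [[0.1, 0, 0.3], 0]]'

```text
time_s: 15.68
position: [0.4959, -0.1669, 0.2288]
ee_rot: [0.057, 0.507, 0.858, -0.061]
force: [0.8, -13.9, 1.7]
finger_gap: 0.0156
finger_force: 57.3
```

Emit:
arm_command --increments '[[[0, 0, 0.3], 0], [[0.1, 0, 0.3], 0]]'

```text
time_s: 15.85
position: [0.4952, -0.167, 0.2258]
ee_rot: [0.057, 0.507, 0.858, -0.062]
force: [-2.3, -15.4, 2.3]
finger_gap: 0.0156
finger_force: 57.7
```

Emit:
arm_command --increments '[[[-0.15, -0.1, 0], 0], [[-0.15, -0.1, 0], 0]]'

```text
time_s: 16.02
position: [0.495, -0.1678, 0.2255]
ee_rot: [0.056, 0.507, 0.858, -0.061]
force: [0.8, -5.0, 0.3]
finger_gap: 0.0154
finger_force: 57.8
```

Emit:
arm_command --increments '[[[0, 0, 0.2], 0], [[0, 0, 0.2], 0]]'

```text
time_s: 16.18
position: [0.495, -0.1679, 0.223]
ee_rot: [0.056, 0.507, 0.858, -0.061]
force: [2.2, -5.8, 0.6]
finger_gap: 0.0156
finger_force: 57.8
```

```bash
python3 -c "
from h import *
st()"
```

```text
t 16.18 p [ 0.495  -0.1679  0.223 ] q [-0.338  0.271  1.611 -0.152  1.177 -0.788] lean deg 9.47 tip az -77.8 yaw x 119.0 F [ 2.2 -5.8  0.6] M [-1.12 -0.37 -0.06] gap 0.0156 ff 57.8
```

Emit:
arm_command --increments '[[[-0.1, 0, 0.2], 0], [[-0.1, 0, 0.2], 0]]'

```text
time_s: 16.35
position: [0.4948, -0.1684, 0.2204]
ee_rot: [0.055, 0.507, 0.858, -0.06]
force: [1.8, -1.5, -1.3]
finger_gap: 0.0155
finger_force: 57.8
```

Emit:
arm_command --increments '[[[0, 0, 0.3], 0], [[0, 0, 0.3], 0]]'

```text
time_s: 16.52
position: [0.4947, -0.1689, 0.2171]
ee_rot: [0.055, 0.507, 0.858, -0.06]
force: [2.0, -0.8, -3.8]
finger_gap: 0.0153
finger_force: 57.8
```

```bash
python3 -c "
from h import *
st()"
```

```text
t 16.52 p [ 0.4947 -0.1689  0.2171] q [-0.341  0.278  1.617 -0.152  1.166 -0.789] lean deg 9.35 tip az -78.4 yaw x 119.01 F [ 2.  -0.8 -3.8] M [ 0.2  -0.23  0.06] gap 0.0153 ff 57.8
```

Emit:
arm_command --increments '[[[0, 0, 0.3], 0], [[0, 0, 0.3], 0]]'

```text
time_s: 16.68
position: [0.4946, -0.1694, 0.2141]
ee_rot: [0.055, 0.508, 0.858, -0.061]
force: [-0.4, 0.2, -3.0]
finger_gap: 0.0154
finger_force: 57.8
```

Emit:
arm_command --increments '[[[0, 0, 0.3], 0], [[0, 0, 0.3], 0]]'

```text
time_s: 16.85
position: [0.4949, -0.1701, 0.2115]
ee_rot: [0.055, 0.508, 0.858, -0.06]
force: [-0.9, 1.1, 2.9]
finger_gap: 0.0158
finger_force: 57.9
```

```bash
python3 -c "
from h import *
st()"
```

```text
t 16.85 p [ 0.4949 -0.1701  0.2115] q [-0.343  0.284  1.625 -0.153  1.151 -0.788] lean deg 9.37 tip az -78.4 yaw x 118.99 F [-0.9  1.1  2.9] M [ 0.41  0.2  -0.01] gap 0.0158 ff 57.9
```

The load changed by 6 N at z = 0.2115, just where the seal was expected, so the lugs have dropped through. I'll loosen to let the lid settle, then grip lightly and twist along the arc.

Emit:
arm_command --increments '[[[0, 0, 0], 0], [[0, 0, 0], 0], [[0, 0, 0], 0], [[0, 0, 0], 0]]' --grip 0.27

```text
time_s: 17.18
position: [0.4953, -0.1702, 0.212]
ee_rot: [0.055, 0.508, 0.858, -0.06]
force: [-0.1, 0.2, 0.6]
finger_gap: 0.0247
finger_force: 0.0
```

Emit:
arm_command --increments '[[[0, 0, 0], 0], [[0, 0, 0], 0], [[0, 0, 0], 0], [[0, 0, 0], 0]]' --grip 0 --force 25

```text
time_s: 17.52
position: [0.4952, -0.1702, 0.2119]
ee_rot: [0.055, 0.508, 0.858, -0.06]
force: [-0.9, -0.2, 1.3]
finger_gap: 0.016
finger_force: 24.9
```

```bash
cat > arc.py <<'E'
from h import *
st();s=env.get_state();M=R(s['ee_rot']);p=s['position']
C=np.array([.5105,-.1945]);a0=np.arctan2(M[1,0],M[0,0]);r=np.hypot(*(p[:2]-C));print('r',r.round(4),'az',np.degrees(np.arctan2(*(p[:2]-C)[::-1])).round(1))
import sys
R0=.029
for th,dz in zip(range(5,65,5),[0,0,0,.5,1,1.5,2,2.5,3,3.5,3.5,3.5]):
    t=np.radians(th);u=lambda a:np.array([np.cos(a),np.sin(a)])
    d=np.r_[R0*(u(a0-t)-u(a0)),-dz/1000];print(th,(M.T@d*100).round(2))
E
python3 arc.py
```

```text
t 17.52 p [ 0.4952 -0.1702  0.2119] q [-0.343  0.284  1.624 -0.153  1.152 -0.788] lean deg 9.4 tip az -78.2 yaw x 118.99 F [-0.9 -0.2  1.3] M [ 0.07 -0.02 -0.08] gap 0.016 ff 24.9
r 0.0287 az 122.2
5 [-0.01  0.25 -0.01]
10 [-0.04  0.5  -0.02]
15 [-0.1   0.75 -0.02]
20 [-0.16  0.99  0.03]
25 [-0.25  1.23  0.08]
30 [-0.36  1.46  0.14]
35 [-0.49  1.67  0.2 ]
40 [-0.63  1.88  0.26]
45 [-0.79  2.07  0.33]
50 [-0.97  2.24  0.4 ]
55 [-1.17  2.4   0.42]
60 [-1.38  2.54  0.45]
```

Emit:
arm_command --increments '[[[-0.01, 0.25, 0], 5], [[-0.04, 0.5, 0], 10], [[-0.1, 0.75, 0], 15], [[-0.1, 0.75, 0], 15]]'

```text
time_s: 17.85
position: [0.5025, -0.1674, 0.2116]
ee_rot: [0.063, 0.617, 0.783, -0.053]
force: [-0.2, 2.0, 0.9]
finger_gap: 0.016
finger_force: 24.9
```

```bash
python3 arc.py
```

```text
t 17.85 p [ 0.5025 -0.1674  0.2116] q [-0.332  0.294  1.61  -0.154  1.157 -0.512] lean deg 9.4 tip az -78.2 yaw x 103.55 F [-0.2  2.   0.9] M [ 0.31  0.2  -0.04] gap 0.016 ff 24.9
r 0.0282 az 106.5
5 [-0.01  0.25  0.  ]
10 [-0.04  0.5   0.  ]
15 [-0.1   0.75  0.01]
20 [-0.16  0.99  0.07]
25 [-0.25  1.23  0.14]
30 [-0.36  1.45  0.2 ]
35 [-0.48  1.66  0.27]
40 [-0.63  1.87  0.35]
45 [-0.79  2.05  0.42]
50 [-0.96  2.22  0.5 ]
55 [-1.16  2.38  0.54]
60 [-1.37  2.51  0.57]
```

Emit:
arm_command --increments '[[[-0.01, 0.25, 0.04], 5], [[-0.04, 0.5, 0.09], 10], [[-0.1, 0.75, 0.15], 15], [[-0.1, 0.75, 0.15], 15]]' --force 40

```text
time_s: 18.18
position: [0.5098, -0.1669, 0.2101]
ee_rot: [0.069, 0.713, 0.697, -0.044]
force: [3.0, -3.1, -2.3]
finger_gap: 0.0158
finger_force: 40.4
```

```bash
python3 arc.py
```

```text
t 18.18 p [ 0.5098 -0.1669  0.2101] q [-0.327  0.306  1.596 -0.154  1.161 -0.248] lean deg 9.39 tip az -78.4 yaw x 88.53 F [ 3.  -3.1 -2.3] M [-0.41  0.27 -0.02] gap 0.0158 ff 40.4
r 0.0276 az 91.5
5 [-0.01  0.25  0.01]
10 [-0.04  0.5   0.03]
15 [-0.1   0.75  0.04]
20 [-0.16  0.99  0.11]
25 [-0.25  1.22  0.19]
30 [-0.36  1.44  0.26]
35 [-0.49  1.65  0.34]
40 [-0.63  1.85  0.42]
45 [-0.79  2.03  0.51]
50 [-0.97  2.2   0.59]
55 [-1.17  2.35  0.63]
60 [-1.38  2.49  0.67]
```

Emit:
arm_command --increments '[[[-0.01, 0.25, 0.06], 5], [[-0.04, 0.5, 0.13], 10], [[-0.04, 0.5, 0.13], 10]]' --force 58

```text
time_s: 18.43
position: [0.515, -0.1679, 0.2091]
ee_rot: [0.073, 0.77, 0.633, -0.038]
force: [5.3, -4.7, -4.1]
finger_gap: 0.0155
finger_force: 58.9
```

```bash
python3 arc.py
```

```text
t 18.43 p [ 0.515  -0.1679  0.2091] q [-0.325  0.314  1.586 -0.154  1.162 -0.074] lean deg 9.42 tip az -78.2 yaw x 78.55 F [ 5.3 -4.7 -4.1] M [-0.65  0.18  0.52] gap 0.0155 ff 58.9
r 0.027 az 80.3
5 [-0.01  0.25  0.02]
10 [-0.04  0.5   0.04]
15 [-0.1   0.75  0.06]
20 [-0.17  0.98  0.14]
25 [-0.25  1.21  0.22]
30 [-0.36  1.43  0.3 ]
35 [-0.49  1.64  0.38]
40 [-0.63  1.84  0.47]
45 [-0.79  2.02  0.56]
50 [-0.97  2.18  0.64]
55 [-1.17  2.34  0.68]
60 [-1.38  2.47  0.73]
```

Emit:
arm_command --increments '[[[0, 0.15, 0.04], 3], [[-0.02, 0.3, 0.09], 6], [[-0.02, 0.3, 0.09], 6]]'

```text
time_s: 18.68
position: [0.5181, -0.1687, 0.2087]
ee_rot: [0.075, 0.801, 0.593, -0.034]
force: [5.6, -3.4, -1.6]
finger_gap: 0.016
finger_force: 59.1
```

```bash
python3 -c "
from h import *
st()"
```

```text
t 18.68 p [ 0.5181 -0.1687  0.2087] q [-0.325  0.319  1.58  -0.154  1.163  0.027] lean deg 9.42 tip az -78.0 yaw x 72.68 F [ 5.6 -3.4 -1.6] M [-0.31 -0.05  1.3 ] gap 0.016 ff 59.1
```

Emit:
arm_command --increments '[[[0, 0.15, 0.03], 3], [[0, 0.15, 0.03], 3]]'

```text
time_s: 18.85
position: [0.5194, -0.169, 0.2087]
ee_rot: [0.076, 0.816, 0.572, -0.032]
force: [3.7, -1.8, 1.1]
finger_gap: 0.0167
finger_force: 59.5
```

```bash
python3 -c "
from h import *
st()"
```

```text
t 18.85 p [ 0.5194 -0.169   0.2087] q [-0.325  0.321  1.577 -0.154  1.164  0.08 ] lean deg 9.42 tip az -78.0 yaw x 69.67 F [ 3.7 -1.8  1.1] M [-0.03  0.08  1.83] gap 0.0167 ff 59.5
```

Torque is up to 1.8 N m with the tool turned 49°, so the lid is at its stop. I'll let go and back out to the front.

Emit:
arm_command --increments '[[[0, 0, 0], 0], [[0, 0, 0], 0], [[0, 0, 0], 0], [[0, 0, 0], 0], [[0, 0, 0], 0]]' --grip 0.45

```text
time_s: 19.27
position: [0.5189, -0.1689, 0.2083]
ee_rot: [0.075, 0.817, 0.57, -0.032]
force: [-0.0, 0.2, -0.8]
finger_gap: 0.041
finger_force: 0.0
```

```bash
python3 -c "
from h import *
st()"
```

```text
t 19.27 p [ 0.5189 -0.1689  0.2083] q [-0.325  0.321  1.578 -0.154  1.164  0.083] lean deg 9.38 tip az -78.4 yaw x 69.47 F [-0.   0.2 -0.8] M [ 0.01  0.09 -0.05] gap 0.041 ff 0.0
```

Emit:
arm_command --increments '[[[0, 0, -1], 0], [[0.5, 0, -2], 0], [[3, 0, -4], 0], [[6, 0, -6], 0], [[9, 0, -8], -7], [[12, 0, -10], -14], [[15, 0, -12], -21], [[15, 0, -12], -28], [[15, 0, -12], -28]]'

```text
time_s: 20.02
position: [0.5682, -0.0086, 0.3078]
ee_rot: [0.066, 0.652, 0.754, -0.049]
force: [-0.7, -0.7, -0.1]
finger_gap: 0.041
finger_force: 0.0
```

Run:
```python
from h import *
st()
d=env.calibration('side');b=env.grab_frame('side');a=cv2.imread('pics/d0.png')[:,:,::-1]
C=np.array([.511,-.194])
g=cv2.cvtColor(b,cv2.COLOR_RGB2GRAY)
# bar: dark pixels near rotor; project expected top at z=.188+.064
pc=proj(d,[(C[0],C[1],.252)])[0];print('expected bar centre px',pc)
x,y=pc.astype(int);m=(g[y-30:y+30,x-30:x+30]<45).astype(np.uint8)
n,l,s,ce=cv2.connectedComponentsWithStats(m);i=1+s[1:,4].argmax();print('dark comp',s[i],ce[i]+[x-30,y-30])
q=np.argwhere(l==i)[:,::-1]+[x-30,y-30]
W=onz(d,q,.252)[:,:2];w,v=np.linalg.eigh(np.cov(W.T));print('axis az',np.degrees(np.arctan2(*v[::-1,1])),'centre',W.mean(0),np.ptp(W@v[:,1]))
# collar / disc profile across rotor row
for r in range(y-8,y+30,4): print(r,''.join('#' if t<45 else '+' if t<85 else '-' if t<130 else '.' for t in g[r,95:200]))
```

```text
t 20.02 p [ 0.5682 -0.0086  0.3078] q [-0.013  0.3    1.328 -0.16   1.476 -0.145] lean deg 9.41 tip az -77.2 yaw x 98.26 F [-0.7 -0.7 -0.1] M [ 0.01  0.05 -0.03] gap 0.041 ff 0.0
expected bar centre px [134.38140064 206.95688101]
dark comp [ 12  28  38  18 412] [134.43203883 211.72815534]
axis az 75.03975881604926 centre [ 0.52744191 -0.19245573] 0.10678194637685813
198 ------..............++++++------..------++++++++++++++++--.......-+++++++++++-+##+-----------+##+++###++#
202 ------..............-+++----+...----+++-----------------++++--......-++++++++++++##+---------+###########
206 --------...........-----+###################+++++++--------------.....-+++++++++++##+--------+++#+##+++#+
210 ----------------------+##################################+-----+++-....--++++++++++##---------++##+###++-
214 --------------------++##++++++#############################+++++++-.....--++++++++##+--------------------
218 -------------+++---++##+++++++++---+############++++++++++---++++........--+++++++##+--------------------
222 ------------++++----+++--++++++-----++++--------------------++-.........--++++++++++---------------------
226 ---------++++++++----------+++++++++++++++++++++++++----+++-...........-+++++++##+-----------------------
230 -------++++++++++++------++###++++++++++++++++++++++++----...........-+++++++##+-------------------------
234 -----+#++++++++++++++-----------++++++++++----...................---++++++#+-----------------------------
```

```bash
python3 -c "
from rig import env
print(env.sign_off())"
```

```text
the job is handed in; nothing more can be done
None
```

The rotor lid is in the rotor with its lugs through the gaps, twisted clockwise about 45° to its stop (1.8 N m at the end), and released, with the arm clear. I handed the job in at about 20 s; the hand-in gave no verdict. The first grasp closed on nothing and was redone. The tool leaned only about 9°, not 25–40°, with no sign of touching the cover, and I noticed no contact with anything else on the bench, though I made no final picture check of the other items.

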